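Refill the bobbin rack in reverse order

ROBOT

A 6-joint arm with a two-finger parallel gripper is mounted at the origin on the work surface. World frame = base frame: x ahead of the robot, y to its left, z up, the work surface at z = 0. Lengths are in mm, angles in rad, forces in N, time in s.
With the tool pointing down it reaches from about 275 to 1000 mm from the base axis. Payload 8.4 kg.
Tool frame: the origin (TCP) lies at the very end of the fingers, on their centre line; the grasp point (between the pads) lies 19 mm behind it; z points along the fingers, y is the direction in which the jaws open and shut (so a half turn about z gives the same grasp; the last joint's range is limited). The gripper opens to 85 mm and grips with 20 to 120 N. Pads are 22 mm wide; open, the fingers measure 114 mm over their backs; the gripper's body (76 mm by 85 mm) begins 54 mm behind the grasp point. The pads swing forward as they close: fully open they stand 13 mm farther back than shut.
Start: joints at [1.254, 0.353, 1.633, -0, 1.155, -0.002], TCP at [193.515, 594.289, 231.281] pointing down, gripper open.
Joint ranges: [-2.63, 2.63], [-0.92, 2.1], [0.06, 2.66], [-1.3, 4.44], [0, 2.69], [-3.02, 3.02]. Speed limits (rad/s): [2.22, 2.22, 2.79, 3.14, 3.14, 3.14].

INTERFACE

Orientations are given as [roll, pitch, yaw] about the fixed x, y, z axes, in that order (R = Rz(yaw) Ry(pitch) Rx(roll)).
In Python, from rig import r, vision gives the robot as it stands.
- The arm moves only by the tool move_arm, never from a script. Its argument "series" is text: rows parted by semicolons, each of 7 numbers parted by spaces: the closure, from -1 (fully open) to 1 (shut), then the shift along the tool's x, y, z in units of 40 mm (1.0 is 40 mm), then the turn, a rotation vector about the tool's x, y, z in degrees. In form: grip tx ty tz ax ay az; .... A call has 1 to 20 rows; each row shifts and turns the pose as measured when the row begins, along the tool's axes as they then stand; what a row does not reach is not made up. A row lasts 1/8 s, in which the tool goes at most 62.5 mm and 10.7 degrees, less where a joint would pass 70% of its speed; a pose out of reach is approached as far as the arm can. A call is refused whole if a number of a shift passes 1 or a number of a turn 10.7, either way. A call with a gripper value outside its range is refused whole. The fingers move at their own pace and stop on an object; "grip_force" is the grip in N (left out, the last holds). Time passes only in rows, so rows that do not move let the fingers close. It gives the time, the measured TCP pose, the force and the opening at its end, in the units of the state.
- r.sense(): the state, without advancing time (a new reading comes with each control period).
- vision.grab_frame(name): name is "side" or "top"; returns the picture (384x512x3 uint8, red, green, blue); there is no depth.
- vision.camera_params(name): a dict with "fx", "fy", "cx", "cy" (pixels), "position" and "rotation" of the camera in the world. Camera axes: x right, y up, looking along -z (the intrinsics and any distortion apply to the point x, -y, -z); pixel columns grow to the right and rows downward; lengths in mm; the calibration is good to about 2 mm. A picture is of the moment at which its call begins. camera_params takes no time and is no camera call.
- r.sign_off(): hands the job in, once; it reports no verdict.
The state is a dict: "clock": time; "qpos": joint angles; "qvel": joint speeds; "joint_efforts": joint torques, N m; "eef_pos": TCP position; "tcp_rot": TCP orientation; "contact_force": force on the tool from outside, world axes, zero at the start; "wrist_torque": the same for the moment, N m; "opening": opening from 0.0 (shut) to 1.0 (fully open).
Only numpy, scipy, OpenCV 4.12 (cv2) and the standard library are available. Lean on these libraries where they do the work, as an engineer would, in place of code of your own. Each camera call takes 0.05 s, during which the arm holds its last target. There are 200 camera calls.

TASK

Move the four empty wooden bobbins from the dark rail rack into the pale compartment rack, one to a compartment and in the reverse order along the row: the bobbin at the left end goes into the right-end compartment, the next one beside it, and so on, so that the one at the right end finishes at the left end. Leave every bobbin standing upright on its foot on the compartment floor.

Things in the scene. Friction and masses are not known exactly. Their poses are not given: they have to be found in the camera images.
- bobbin_tall: Tall slim empty wooden bobbin, 74 mm high: two equal flanges 36 mm in diameter and 10 mm thick, at the foot and at the top, on a 20 mm thick barrel. Origin: centre of its underside; z is its axis, up. Solid wood (a dark dot on top marks the bore), 25 to 85 g, loose.
- bobbin_squat: Low wide empty wooden bobbin, 48 mm high: two equal flanges 52 mm in diameter and 10 mm thick, at the foot and at the top, on a 34 mm thick barrel. Origin: centre of its underside; z is its axis, up. Solid wood (a dark dot on top marks the bore), 25 to 85 g, loose.
- bobbin_cone: Cone-shaped empty wooden bobbin, 66 mm high: 52 mm in diameter at the foot, tapering to 24 mm at 52 mm height, with a cylindrical head 26 mm in diameter and 14 mm high on top. Origin: centre of its underside; z is its axis, up. Solid wood (a dark dot on top marks the bore), 25 to 85 g, loose.
- bobbin_quill: Wooden quill bobbin, 70 mm high: a single flange 50 mm in diameter and 10 mm thick at the foot, with a plain 16 mm thick round stem, 60 mm long, rising from it. Origin: centre of its underside; z is its axis, up. Solid wood (a dark dot on top marks the bore), 25 to 85 g, loose.
- rail_rack: Rack the bobbins start on: dark wooden board 84 x 309 x 8 mm with a 14 mm high rail along each long side. Origin: centre of its underside, on the table; y along the row (roughly left-right, turned up to 0.28 rad), x across. Four places at y = -114, -38, 38, 114 mm, one block in each; bobbins stand on the block tops, 20 mm above the table. Fixed, on the left or right half of the table.
- block_diamond: Diamond-shaped (45 mm square turned 45 degrees, corners along x and y) wooden block, 12 mm thick, fixed in the dark rail rack; at the start the tall bobbin stands on it. Origin: centre of its underside (8 mm above the table); z up. Does not move.
- block_square: Square (56 mm) wooden block, 12 mm thick, fixed in the dark rail rack; at the start the squat bobbin stands on it. Origin: centre of its underside (8 mm above the table); z up. Does not move.
- block_round: Round (58 mm in diameter) wooden block, 12 mm thick, fixed in the dark rail rack; at the start the cone bobbin stands on it. Origin: centre of its underside (8 mm above the table); z up. Does not move.
- block_hex: Six-sided (60 mm across flats) wooden block, 12 mm thick, fixed in the dark rail rack; at the start the quill bobbin stands on it. Origin: centre of its underside (8 mm above the table); z up. Does not move.
- bin_rack: Empty pale plywood rack: tray 81 x 309 mm, 20 mm high, a row of four open compartments 71 x 71 mm inside, walls 5 mm, floor 5 mm above the table. Origin: centre of its underside, on the table; y along the row (roughly left-right, turned up to 0.28 rad), x across. Compartment centres at x = 0, y = -114, -38, 38, 114 mm. Fixed. Clutter stays 85 mm or more from the middle line of either row.
There are look-alikes about, which are no part of the job. What is shaped like the bobbin_tall but green or turquoise is not meant. Leave any red look-alike of the bobbin_cone alone.

How it is judged (in metres and radians):
At the end, for the whole second after the job is handed in: Each bobbin is in the compartment mirroring its starting place in the row (first to last, second to third, ...), foot centre within 21 mm of the compartment centre along and across, underside 2 to 9 mm above the table, upright within 0.12 rad, at rest (((y of block_diamond in the frame of rail_rack between -0.134 and -0.094 m and y of bobbin_tall in the frame of bin_rack between 0.093 and 0.135 m) or (y of block_diamond in the frame of rail_rack between -0.058 and -0.018 m and y of bobbin_tall in the frame of bin_rack between 0.017 and 0.059 m) or (y of block_diamond in the frame of rail_rack between 0.018 and 0.058 m and y of bobbin_tall in the frame of bin_rack between -0.059 and -0.017 m) or (y of block_diamond in the frame of rail_rack between 0.094 and 0.134 m and y of bobbin_tall in the frame of bin_rack between -0.135 and -0.093 m)) and x of bobbin_tall in the frame of bin_rack between -0.021 and 0.021 m and z of bobbin_tall in the frame of bin_rack between 0.002 and 0.009 m and angle between each of bobbin_tall, bobbin_squat, bobbin_cone, bobbin_quill's own z axis and vertical below 0.12 rad and linear speed of each of bobbin_tall, bobbin_squat, bobbin_cone, bobbin_quill below 0.02 m/s and angular speed of each of bobbin_tall, bobbin_squat, bobbin_cone, bobbin_quill below 0.3 rad/s and ((y of block_square in the frame of rail_rack between -0.134 and -0.094 m and y of bobbin_squat in the frame of bin_rack between 0.093 and 0.135 m) or (y of block_square in the frame of rail_rack between -0.058 and -0.018 m and y of bobbin_squat in the frame of bin_rack between 0.017 and 0.059 m) or (y of block_square in the frame of rail_rack between 0.018 and 0.058 m and y of bobbin_squat in the frame of bin_rack between -0.059 and -0.017 m) or (y of block_square in the frame of rail_rack between 0.094 and 0.134 m and y of bobbin_squat in the frame of bin_rack between -0.135 and -0.093 m)) and x of bobbin_squat in the frame of bin_rack between -0.021 and 0.021 m and z of bobbin_squat in the frame of bin_rack between 0.002 and 0.009 m and ((y of block_round in the frame of rail_rack between -0.134 and -0.094 m and y of bobbin_cone in the frame of bin_rack between 0.093 and 0.135 m) or (y of block_round in the frame of rail_rack between -0.058 and -0.018 m and y of bobbin_cone in the frame of bin_rack between 0.017 and 0.059 m) or (y of block_round in the frame of rail_rack between 0.018 and 0.058 m and y of bobbin_cone in the frame of bin_rack between -0.059 and -0.017 m) or (y of block_round in the frame of rail_rack between 0.094 and 0.134 m and y of bobbin_cone in the frame of bin_rack between -0.135 and -0.093 m)) and x of bobbin_cone in the frame of bin_rack between -0.021 and 0.021 m and z of bobbin_cone in the frame of bin_rack between 0.002 and 0.009 m and ((y of block_hex in the frame of rail_rack between -0.134 and -0.094 m and y of bobbin_quill in the frame of bin_rack between 0.093 and 0.135 m) or (y of block_hex in the frame of rail_rack between -0.058 and -0.018 m and y of bobbin_quill in the frame of bin_rack between 0.017 and 0.059 m) or (y of block_hex in the frame of rail_rack between 0.018 and 0.058 m and y of bobbin_quill in the frame of bin_rack between -0.059 and -0.017 m) or (y of block_hex in the frame of rail_rack between 0.094 and 0.134 m and y of bobbin_quill in the frame of bin_rack between -0.135 and -0.093 m)) and x of bobbin_quill in the frame of bin_rack between -0.021 and 0.021 m and z of bobbin_quill in the frame of bin_rack between 0.002 and 0.009 m); the robot touches nothing.
It also fails if it takes over 99 s, if anything falls off the work surface, if the arm or the gripper's body presses on something with over 40 N, if the wrist force passes 120 N, or if a joint passes its speed limit or range.

## Working session

There is one attempt and no reset: what is moved stays moved. The work goes in short steps, Python scripts to look and compute and a tool call to move; the robot and the scene stay as the last step left them, time stands still between calls to the robot, and variables do not carry over. Pictures are saved under pics/ and viewed, about 12 in all and at most 16, crops included, and the job is handed in when it is done.

Besides the shell and the picture viewer there is one more tool, called after "Request:" in YAML: its name, and indented under it one key for each argument. move_arm: Moves the arm, as the interface text tells. Its arguments: {"type":"object","properties":{"series":{"type":"string"},"grip_force":{"type":"number"}},"required":["series"]}

```bash
mkdir -p pics; ls; python3 - <<'E'
from rig import r, vision
import cv2
for n in("top","side"):
    cv2.imwrite(f"pics/{n}0.png",vision.grab_frame(n)[:,:,::-1]); print(vision.camera_params(n))
print(r.sense())
E
```

```text
pics
{'fx': 472.57110940202534, 'fy': 472.57110940202534, 'cx': 253.95367998625198, 'cy': 198.01474859535116, 'position': array([ 474.44200704,   13.40472715, 1015.40235644]), 'rotation': array([ 0.10648191, -0.01910325, -1.59143115])}
{'fx': 374.74480714336784, 'fy': 374.74480714336784, 'cx': 255.44773032629737, 'cy': 190.2852996789739, 'position': array([423.08467902, 701.52950425, 593.04150875]), 'rotation': array([ 0.92142461, -0.0199499 , -2.89960997])}
{'clock': 0.1, 'qpos': array([ 1.25359316e+00,  3.53562400e-01,  1.63403363e+00,  9.64477443e-06,
        1.15521274e+00, -2.41746857e-03]), 'qvel': array([-0.00063541, -0.00093832, -0.00197374,  0.00055523, -0.00015356,
        0.00085499]), 'joint_efforts': array([-1.18243061e-04, -6.06351686e+01, -3.42819250e+01, -1.80214465e-04,
        3.83634077e-03, -5.49301114e-05]), 'eef_pos': array([193.3859497 , 593.89230954, 230.65824155]), 'tcp_rot': array([-3.14037656e+00, -1.17589772e-05,  2.82680305e+00]), 'contact_force': array([ 0.44616439, -0.79135207, -0.18302969]), 'wrist_torque': array([ 0.05409763, -0.01396161,  0.05645978]), 'opening': 1.0001440278799785}
```

View pics/top0.png

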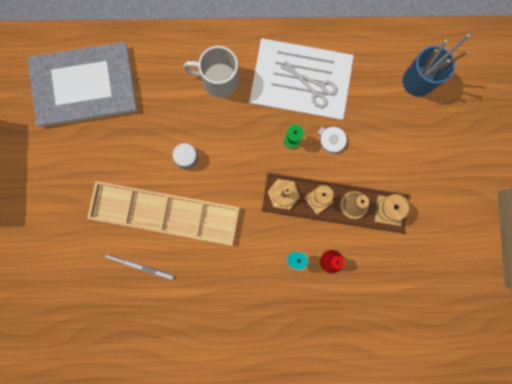

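View pics/side0.png

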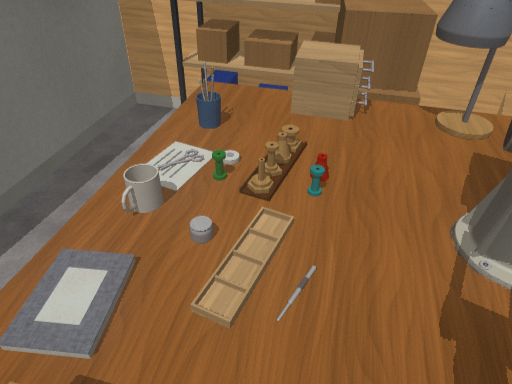

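The top view shows the rail rack at about (262–411, 174–232). From the left it holds quill, tall, cone and squat. The bin rack is at (88–240, 183–243). The look-alikes are outside both rows. Next I'll enlarge both racks to measure them.

```bash
cat > h.py <<'E'
import numpy as np, cv2
from scipy.spatial.transform import Rotation as R
from rig import r, vision
def cam(n):
    p=vision.camera_params(n); return p,R.from_euler('xyz',p['rotation']).as_matrix(),np.array(p['position'])
def ray(n,u,v,z):
    p,M,c=cam(n); d=M@np.array([(u-p['cx'])/p['fx'],-(v-p['cy'])/p['fy'],-1]); return c+d*(z-c[2])/d[2]
def proj(n,X):
    p,M,c=cam(n); q=(np.atleast_2d(X)-c)@M
    return np.c_[p['cx']+p['fx']*q[:,0]/-q[:,2], p['cy']-p['fy']*q[:,1]/-q[:,2]]
E
python3 - <<'E'
from h import *
im=cv2.imread("pics/top0.png")
a=cv2.resize(im[165:245,255:420],None,fx=4.8,fy=4.8,interpolation=cv2.INTER_CUBIC)
b=cv2.resize(im[175:250,82:247],None,fx=4.8,fy=4.8,interpolation=cv2.INTER_CUBIC)[:215*2]
a=a[:300*2]; o=np.vstack([a,b]); print(a.shape,b.shape)
cv2.imwrite("pics/z0.png",a); cv2.imwrite("pics/z1.png",b)
for u,v in[(268,174),(411,192),(405,232),(262,215)]: print(ray("top",u,v,14))
for u,v in[(94,183),(240,206),(235,243),(88,220)]: print(ray("top",u,v,20))
E
```

```text
(384, 792, 3) (360, 792, 3)
[632.29907049 -39.1221299   14.        ]
[ 587.79813334 -345.5635336    14.        ]
[ 502.37772309 -327.89541113   14.        ]
[544.48703165 -24.27479684  14.        ]
[618.61124343 329.39147054  20.        ]
[564.01845366  22.04015412  20.        ]
[486.38287084  33.87533702  20.        ]
[540.60997613 340.69417516  20.        ]
```

View pics/z0.png

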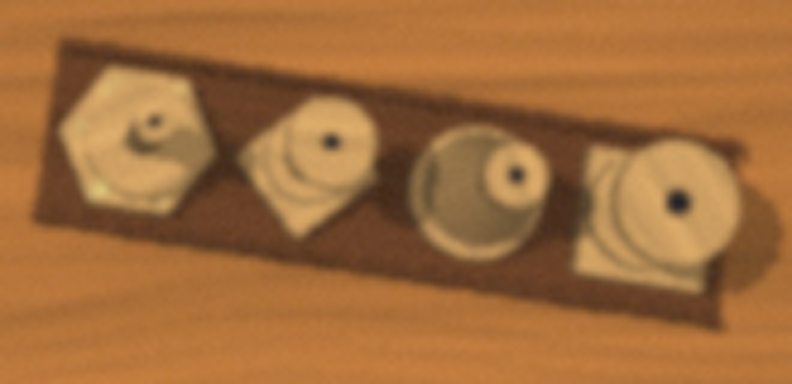

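View pics/z1.png

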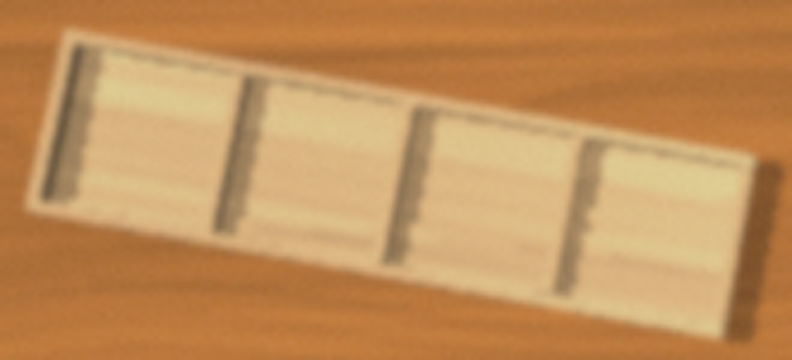

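```bash
python3 - <<'E'
from h import *
def z(U,V,o): return (U+.5)/4.8-.5+o[0],(V+.5)/4.8-.5+o[1]
ra=[(60,40),(740,145),(722,328),(35,220)]; bi=[(67,30),(755,155),(725,340),(27,210)]
def fit(c,o,zz,w):
    P=np.array([ray("top",*z(*q,o),zz)[:2] for q in c])
    L=np.array([(w/2,154.5),(w/2,-154.5),(-w/2,-154.5),(-w/2,154.5)])
    m=P.mean(0); A=L.T@(P-m); th=np.arctan2(A[0,1]-A[1,0],A[0,0]+A[1,1]); M=np.array([[np.cos(th),-np.sin(th)],[np.sin(th),np.cos(th)]])
    print(m,th,'res',(P-m-L@M.T).round(1).tolist()); return m,M
m,M=fit(ra,(255,165),14,84)
D={'quill':(155,122,90),'tall':(332,142,94),'cone':(517,175,86),'squat':(678,202,68)}
side=cv2.imread("pics/side0.png")
for (k,(U,V,h)),y in zip(D.items(),(114,38,-38,-114)):
    p=ray("top",*z(U,V,(255,165)),h); print(k,p.round(1),'place',(m+M@[0,y]).round(1)); 
    for q in (proj("side",p),): cv2.circle(side,tuple(int(round(x)) for x in q[0]),1,(0,0,255),-1)
b,B=fit(bi,(82,175),20,81)
for y in (-114,-38,38,114):
    c=b+B@[0,y]; print('comp',y,c.round(1)); q=proj("side",[*c,5])[0]; cv2.circle(side,tuple(int(round(x)) for x in q),1,(255,0,0),-1)
for x,y in [(40.5,154.5),(40.5,-154.5),(-40.5,-154.5),(-40.5,154.5)]:
    q=proj("side",[*(b+B@[x,y]),20])[0]; cv2.circle(side,tuple(int(round(x)) for x in q),1,(255,0,0),-1)
s=side[110:330,180:340]; cv2.imwrite("pics/s0.png",cv2.resize(s,None,fx=2.7,fy=2.7,interpolation=cv2.INTER_CUBIC))
E
```

```text
[ 567.76100104 -182.44066417] -0.17282566549831765 res [[-1.1, 0.2], [-0.8, 1.5], [0.6, -0.4], [1.3, -1.3]]
quill [587.7 -71.7  90. ] place [587.4 -70.1]
tall [ 577.6 -143.8   94. ] place [ 574.3 -145. ]
cone [ 563.3 -221.4   86. ] place [ 561.2 -219.9]
squat [ 552.3 -293.7   68. ] place [ 548.2 -294.7]
[552.69693124 182.95639893] -0.20076478277187979 res [[-0.1, -0.1], [0.6, 0.9], [-0.8, -0.8], [0.3, -0.1]]
comp -114 [530.   71.2]
comp -38 [545.1 145.7]
comp 38 [560.3 220.2]
comp 114 [575.4 294.7]
```

View pics/s0.png

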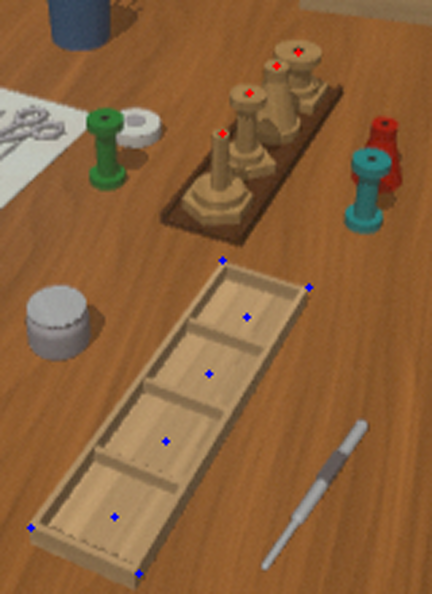

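The markers from the top view land on the bobbin tops and the bin corners in the side view, so the two cameras agree to about 2 mm. I'll turn the tool first so the jaws open across the rows.

Request:
move_arm:
  series: "-1 0 0 0 0 0 10.3; -1 0 0 0 0 0 10.3; -1 0 0 0 0 0 10.3; -1 0 0 0 0 0 10.3; -1 0 0 0 0 0 10.3; -1 0 0 0 0 0 10.3; -1 0 0 0 0 0 10.3; -1 0 0 0 0 0 10.3; -1 0 0 0 0 0 0"
  grip_force: 30

```text
clock: 1.23
eef_pos: [192.5, 591.3, 226.6]
tcp_rot: [-3.141, 0.009, 1.344]
contact_force: [0.3, -0.2, 0.4]
opening: 1.001
```

```bash
cat > go.py <<'E'
import sys
from h import *
PICK={'quill':(587.7,-71.7),'tall':(577.6,-143.8),'cone':(563.3,-221.4),'squat':(552.3,-293.7)}
PLACE={'quill':(530,71.2),'tall':(545.1,145.7),'cone':(560.3,220.2),'squat':(575.4,294.7)}
def to(x,y,z,yaw=1.385):
    s=r.sense(); M=R.from_euler('xyz',s['tcp_rot']); G=R.from_euler('xyz',[np.pi,0,yaw])
    print('t %.2f'%s['clock'],'pos',s['eef_pos'].round(1),'rot',s['tcp_rot'].round(3),'open %.3f'%s['opening'],'F',s['contact_force'].round(1))
    print('units',(M.inv().apply(np.array([x,y,z])-s['eef_pos'])/40).round(3),'turn deg',np.degrees((M.inv()*G).as_rotvec()).round(2))
if __name__=='__main__':
    a=sys.argv; d={'p':PICK,'b':PLACE}[a[1]][a[2]]; to(*d,float(a[3]))
E
python3 go.py p quill 160
```

```text
t 1.23 pos [192.5 591.3 226.6] rot [-3.141  0.009  1.344] open 1.001 F [ 0.3 -0.2  0.4]
units [-13.91   13.359   1.779] turn deg [-0.06  0.51 -2.37]
```

Request:
move_arm:
  series: "-1 -0.87 0.83 0 0 0.5 -2.3; -1 -0.87 0.83 0 0 0 0; -1 -0.87 0.83 0 0 0 0; -1 -0.87 0.83 0 0 0 0; -1 -0.87 0.83 0 0 0 0; -1 -0.87 0.83 0 0 0 0; -1 -0.87 0.83 0 0 0 0; -1 -0.87 0.83 0 0 0 0; -1 -0.87 0.83 0 0 0 0; -1 -0.87 0.83 0 0 0 0; -1 -0.87 0.83 0 0 0 0; -1 -0.87 0.83 0 0 0 0; -1 -0.87 0.83 0 0 0 0; -1 -0.87 0.83 0 0 0 0; -1 -0.6 0.6 0 0 0 0; -1 0 0 0 0 0 0"

```text
clock: 3.22
eef_pos: [609.5, -6.9, 224.9]
tcp_rot: [3.141, -0.001, 1.468]
contact_force: [0.6, 0.3, 0.4]
opening: 1.001
```

```bash
python3 go.py p quill 130
```

```text
t 3.23 pos [609.5  -6.9 224.9] rot [ 3.141e+00 -1.000e-03  1.468e+00] open 1.001 F [0.6 0.3 0.4]
units [-1.669 -0.377  2.37 ] turn deg [ 0.01 -0.06  4.75]
```

Request:
move_arm:
  series: "-1 -0.55 -0.1 0.6 0 0 4; -1 -0.55 -0.1 0.6 0 0 0; -1 -0.5 -0.1 0.6 0 0 0; -1 0 0 0.5 0 0 0; -1 0 0 0 0 0 0"

```text
clock: 3.85
eef_pos: [585.2, -66.6, 130.1]
tcp_rot: [-3.14, -0.002, 1.414]
contact_force: [0.3, 0.6, -0.1]
opening: 1.0
```

```bash
python3 go.py p quill 49
```

```text
t 3.85 pos [585.2 -66.6 130.1] rot [-3.140e+00 -2.000e-03  1.414e+00] open 1.000 F [ 0.3  0.6 -0.1]
units [-0.122  0.087  2.027] turn deg [-0.12 -0.14  1.66]
```

Good. I'll align over the quill, descend and close.

Request:
move_arm:
  series: "-1 -0.12 0.09 0.2 0 0 1.6; -1 0 0 0.5 0 0 0; -1 0 0 0.5 0 0 0; -1 0 0 0.5 0 0 0; -1 0 0 0.3 0 0 0; -1 0 0 0 0 0 0"

```text
clock: 4.6
eef_pos: [592.2, -70.6, 51.7]
tcp_rot: [3.136, -0.003, 1.388]
contact_force: [0.4, 0.2, 0.0]
opening: 1.0
```

```bash
python3 go.py p quill 49; python3 - <<'E'
from h import *
cv2.imwrite("pics/g.png",np.vstack([cv2.resize(vision.grab_frame("side")[80:240,200:360,::-1],None,fx=3,fy=3,interpolation=3)]))
E
```

```text
t 4.60 pos [592.2 -70.6  51.7] rot [ 3.136e+00 -3.000e-03  1.388e+00] open 1.000 F [0.4 0.2 0. ]
units [-0.047 -0.105  0.068] turn deg [ 0.31 -0.17  0.18]
```

View pics/g.png

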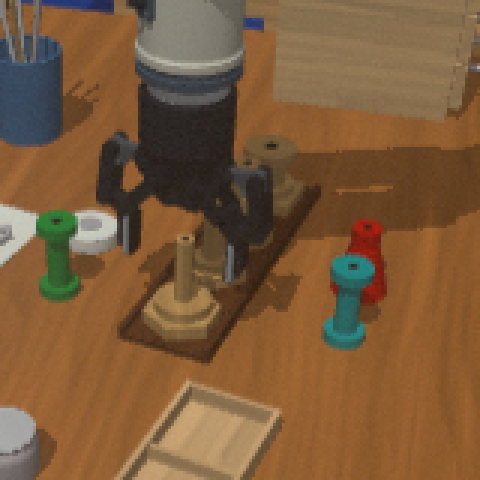

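The jaws stand either side of the quill stem (crop 185,240), with the tips at (130,250) and (230,278). I'll centre and close.

Request:
move_arm:
  series: "-1 -0.05 -0.1 0.05 0.3 0 0; -1 0 0 0 0 0 0; 1 0 0 0 0 0 0; 1 0 0 0 0 0 0; 1 0 0 0 0 0 0; 1 0 0 0 0 0 0; 1 0 0 0 0 0 0; 1 0 0 0 0 0 0"

```text
clock: 5.65
eef_pos: [589.6, -72.2, 52.6]
tcp_rot: [3.137, -0.003, 1.388]
contact_force: [-0.5, -0.5, 1.1]
opening: 0.182
```

```bash
python3 go.py b quill 160
```

```text
t 5.65 pos [589.6 -72.2  52.6] rot [ 3.137e+00 -3.000e-03  1.388e+00] open 0.182 F [-0.5 -0.5  1.1]
units [ 3.264 -2.104 -2.684] turn deg [ 0.26 -0.19  0.17]
```

Opening 0.182 is about 15.5 mm, which matches the 16 mm stem. I'll lift and carry it.

Request:
move_arm:
  series: "1 0 0 -0.5 0 0 0; 1 0 0 -0.7 0 0 0; 1 0.3 -0.2 -0.3 0 0 0; 1 0.55 -0.35 0 0 0 0; 1 0.6 -0.4 0 0 0 0; 1 0.6 -0.4 0 0 0 0; 1 0.6 -0.4 0 0 0 0; 1 0.5 -0.3 0 0 0 0; 1 0 0 0 0 0 0"

```text
clock: 6.78
eef_pos: [524.6, 74.4, 111.4]
tcp_rot: [-3.141, -0.003, 1.388]
contact_force: [-0.4, 0.3, -0.3]
opening: 0.181
```

```bash
python3 go.py b quill 39
```

```text
t 6.78 pos [524.6  74.4 111.4] rot [-3.141e+00 -3.000e-03  1.388e+00] open 0.181 F [-0.4  0.3 -0.3]
units [-0.06   0.15   1.809] turn deg [-0.05 -0.19  0.15]
```

Request:
move_arm:
  series: "1 -0.06 0.13 0.3 0 0 0; 1 0 0 0.4 0 0 0; 1 0 0 0.4 0 0 0; 1 0 0 0.4 0 0 0; 1 0 0 0.2 0 0 0; 1 0 0 0 0 0 0"

```text
clock: 7.52
eef_pos: [529.1, 69.3, 36.9]
tcp_rot: [-3.138, -0.003, 1.386]
contact_force: [-3.1, 1.0, 14.7]
opening: 0.177
```

```bash
python3 go.py b quill 38
```

```text
t 7.53 pos [529.1  69.3  36.9] rot [-3.138e+00 -3.000e-03  1.386e+00] open 0.177 F [-3.1  1.  14.7]
units [ 0.05   0.015 -0.028] turn deg [-0.18 -0.15  0.04]
```

It's on the floor (14.7 N of contact at the expected height). I'll release and rise.

Request:
move_arm:
  series: "-1 0 0 0 0 0 0; -1 0 0 0 0 0 0; -1 0 0 0 0 0 0; -1 0 0 0 0 0 0; -1 0 0 -0.6 0 0 0; -1 0 0 -0.9 0 0 0; -1 0 0 -0.9 0 0 0; -1 -0.3 0.1 -0.3 0 0 0; -1 -0.8 0.3 0 0 0 0; -1 -0.9 0.4 0 0 0 0; -1 -0.9 0.4 0 0 0 0; -1 -0.9 0.4 0 0 0 0; -1 -0.7 0.3 0 0 0 0; -1 0 0 0 0 0 0"

```text
clock: 9.28
eef_pos: [570.0, -131.3, 142.8]
tcp_rot: [-3.135, -0.001, 1.387]
contact_force: [0.4, -0.4, -0.5]
opening: 1.004
```

```bash
python3 go.py p tall 68
```

```text
t 9.28 pos [ 570.  -131.3  142.8] rot [-3.135e+00 -1.000e-03  1.387e+00] open 1.004 F [ 0.4 -0.4 -0.5]
units [-0.275  0.257  1.868] turn deg [-0.38 -0.07  0.1 ]
```

Request:
move_arm:
  series: "-1 -0.25 0.22 0.3 -0.3 0 0; -1 -0.02 0.02 0.3 0 0 0; -1 0 0 0.4 0 0 0; -1 0 0 0.4 0 0 0; -1 0 0 0.3 0 0 0; -1 0 0 0 0 0 0"

```text
clock: 10.02
eef_pos: [575.2, -141.6, 67.2]
tcp_rot: [-3.135, -0.002, 1.389]
contact_force: [-0.2, 0.2, -0.7]
opening: 0.999
```

```bash
python3 go.py p tall 68
```

```text
t 10.03 pos [ 575.2 -141.6   67.2] rot [-3.135e+00 -2.000e-03  1.389e+00] open 0.999 F [-0.2  0.2 -0.7]
units [-0.044  0.069 -0.021] turn deg [-0.36 -0.11  0.22]
```

Request:
move_arm:
  series: "-1 -0.05 0.07 0 -0.3 0 0; -1 0 0 0 0 0 0; 1 0 0 0 0 0 0; 1 0 0 0 0 0 0; 1 0 0 0 0 0 0; 1 0 0 0 0 0 0; 1 0 0 0 0 0 0"

```text
clock: 10.9
eef_pos: [579.1, -144.5, 69.1]
tcp_rot: [3.139, -0.002, 1.389]
contact_force: [0.8, 0.1, -0.1]
opening: 0.41
```

```bash
python3 go.py b tall 170
```

```text
t 10.90 pos [ 579.1 -144.5   69.1] rot [ 3.139e+00 -2.000e-03  1.389e+00] open 0.410 F [ 0.8  0.1 -0.1]
units [ 6.987 -2.141 -2.516] turn deg [ 0.15 -0.1   0.23]
```

Request:
move_arm:
  series: "1 0 0 -0.5 0 0 0; 1 0 0 -0.9 0 0 0; 1 0.2 -0.05 -0.7 0 0 0; 1 0.6 -0.2 0 0 0 0; 1 0.8 -0.25 0 0 0 0; 1 0.8 -0.25 0 0 0 0; 1 0.8 -0.25 0 0 0 0; 1 0.8 -0.25 0 0 0 0; 1 0.8 -0.25 0 0 0 0; 1 0.8 -0.25 0 0 0 0; 1 0.6 -0.2 0 0 0 0; 1 0 0 0 0 0 0"

```text
clock: 12.4
eef_pos: [545.5, 121.0, 155.5]
tcp_rot: [3.139, -0.002, 1.388]
contact_force: [1.4, 0.5, -0.0]
opening: 0.406
```

```bash
python3 go.py b tall 54
```

```text
t 12.40 pos [545.5 121.  155.5] rot [ 3.139e+00 -2.000e-03  1.388e+00] open 0.406 F [ 1.4  0.5 -0. ]
units [ 0.601 -0.128  2.539] turn deg [ 0.12 -0.12  0.15]
```

Request:
move_arm:
  series: "1 0.55 -0.12 0 0 0 0; 1 0.05 0 0.4 0 0 0; 1 0 0 0.5 0 0 0; 1 0 0 0.5 0 0 0; 1 0 0 0.4 0 0 0; 1 0 0 0 0 0 0"

```text
clock: 13.15
eef_pos: [544.6, 140.7, 78.2]
tcp_rot: [3.141, 0.001, 1.387]
contact_force: [-0.3, -0.3, -1.5]
opening: 0.409
```

```bash
python3 go.py b tall 54
```

```text
t 13.15 pos [544.6 140.7  78.2] rot [3.141e+00 1.000e-03 1.387e+00] open 0.409 F [-0.3 -0.3 -1.5]
units [ 0.127 -0.012  0.604] turn deg [0.01 0.06 0.12]
```

Request:
move_arm:
  series: "1 0.12 0 0.25 0 0 0; 1 0 0 0.25 0 0 0; 1 0 0 0.1 0 0 0; 1 0 0 0 0 0 0"

```text
clock: 13.65
eef_pos: [546.8, 145.5, 54.0]
tcp_rot: [3.139, 0.0, 1.387]
contact_force: [-2.6, -0.6, 6.1]
opening: 0.409
```

```bash
python3 go.py b tall 54
```

```text
t 13.65 pos [546.8 145.5  54. ] rot [3.139 0.    1.387] open 0.409 F [-2.6 -0.6  6.1]
units [-0.004 -0.042  0.001] turn deg [0.13 0.02 0.12]
```

Request:
move_arm:
  series: "-1 0 0 0 0 0 0; -1 0 0 0 0 0 0; -1 0 0 0 0 0 0; -1 0 0 0 0 0 0; -1 0 0 -0.7 0 0 0; -1 0 0 -0.9 0 0 0; -1 -0.2 0 -0.6 0 0 0; -1 -0.7 0.2 0 0 0 0; -1 -0.9 0.2 0 0 0 0; -1 -0.9 0.22 0 0 0 0; -1 -0.9 0.22 0 0 0 0; -1 -0.9 0.22 0 0 0 0; -1 -0.9 0.22 0 0 0 0; -1 -0.9 0.22 0 0 0 0; -1 -0.9 0.22 0 0 0 0; -1 -0.9 0.22 0 0 0 0; -1 -0.7 0.2 0 0 0 0; -1 0 0 0 0 0 0"

```text
clock: 15.9
eef_pos: [568.2, -227.1, 146.1]
tcp_rot: [3.135, -0.0, 1.389]
contact_force: [-0.8, -0.6, -0.2]
opening: 0.998
```

```bash
python3 go.py p cone 69
```

```text
t 15.90 pos [ 568.2 -227.1  146.1] rot [ 3.135 -0.     1.389] open 0.998 F [-0.8 -0.6 -0.2]
units [ 0.118 -0.159  1.927] turn deg [ 0.36 -0.02  0.23]
```

Request:
move_arm:
  series: "-1 0.11 -0.15 0.2 0.3 0 0; -1 0 0 0.4 0 0 0; -1 0 0 0.5 0 0 0; -1 0 0 0.5 0 0 0; -1 0 0 0.2 0 0 0; -1 0 0 0 0 0 0"

```text
clock: 16.65
eef_pos: [560.7, -215.6, 67.8]
tcp_rot: [-3.138, -0.002, 1.393]
contact_force: [-1.1, -0.5, 0.9]
opening: 1.002
```

```bash
python3 go.py p cone 69
```

```text
t 16.65 pos [ 560.7 -215.6   67.8] rot [-3.138e+00 -2.000e-03  1.393e+00] open 1.002 F [-1.1 -0.5  0.9]
units [-0.131  0.089 -0.03 ] turn deg [-0.22 -0.11  0.48]
```

Request:
move_arm:
  series: "-1 -0.12 0.08 -0.03 -0.2 0 0.4; -1 0 0 0 0 0 0"

```text
clock: 16.9
eef_pos: [564.0, -221.2, 70.0]
tcp_rot: [3.14, -0.002, 1.386]
contact_force: [0.6, 1.0, -0.3]
opening: 1.003
```

```bash
python3 go.py p cone 69
```

```text
t 16.90 pos [ 564.  -221.2   70. ] rot [ 3.140e+00 -2.000e-03  1.386e+00] open 1.003 F [ 0.6  1.  -0.3]
units [-0.008 -0.017  0.026] turn deg [ 0.09 -0.09  0.08]
```

Request:
move_arm:
  series: "1 0 0 0.02 0 0 0; 1 0 0 0 0 0 0; 1 0 0 0 0 0 0; 1 0 0 0 0 0 0; 1 0 0 0 0 0 0; 1 0 0 0 0 0 0"

```text
clock: 17.65
eef_pos: [564.7, -221.7, 70.5]
tcp_rot: [3.138, -0.001, 1.386]
contact_force: [0.5, -0.3, 0.8]
opening: 0.287
```

```bash
python3 go.py b cone 170;  python3 - <<'E'
from h import *
s=vision.grab_frame("side")[:,:,::-1]
cv2.imwrite("pics/c1.png",np.hstack([cv2.resize(x,(390,520),interpolation=cv2.INTER_CUBIC) for x in (s[90:190,235:310],s[170:330,190:310])]))
E
```

```text
t 17.65 pos [ 564.7 -221.7   70.5] rot [ 3.138e+00 -1.000e-03  1.386e+00] open 0.287 F [ 0.5 -0.3  0.8]
units [10.843 -2.128 -2.482] turn deg [ 0.21 -0.07  0.06]
```

View pics/c1.png

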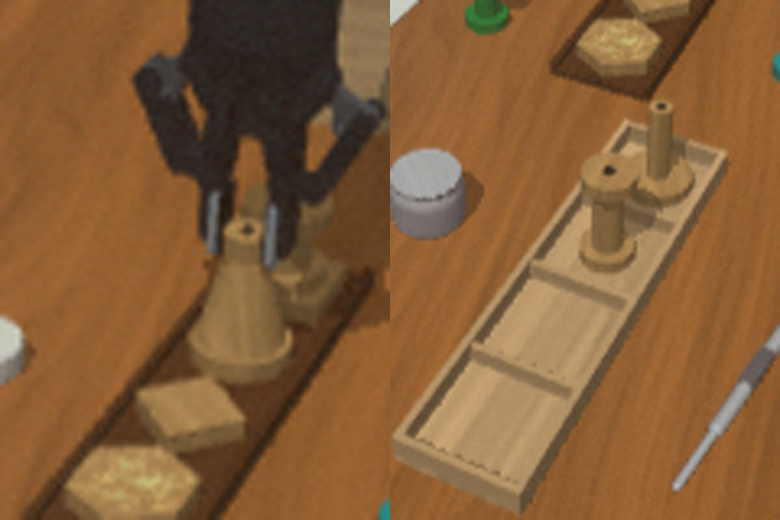

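The left panel shows the pads on the cone's head (crop 245,230). The right panel shows the quill and tall bobbins upright in the centre of the correct compartments. I'll carry the cone.

Request:
move_arm:
  series: "1 0 0 -0.4 0 0 0; 1 0 0 -0.8 0 0 0; 1 0.2 0 -0.8 0 0 0; 1 0.5 -0.1 -0.2 0 0 0; 1 0.8 -0.15 0 0 0 0; 1 0.8 -0.17 0 0 0 0; 1 0.8 -0.17 0 0 0 0; 1 0.8 -0.17 0 0 0 0; 1 0.8 -0.17 0 0 0 0; 1 0.8 -0.17 0 0 0 0; 1 0.8 -0.17 0 0 0 0; 1 0.8 -0.17 0 0 0 0; 1 0.8 -0.17 0 0 0 0; 1 0.8 -0.17 0 0 0 0; 1 0.8 -0.17 0 0 0 0; 1 0.5 -0.1 0 0 0 0; 1 0 0 0 0 0 0"
  grip_force: 40

```text
clock: 19.82
eef_pos: [545.4, 210.0, 158.9]
tcp_rot: [-3.135, -0.0, 1.389]
contact_force: [0.9, 0.1, -0.3]
opening: 0.284
```

```bash
python3 go.py b cone 55
```

```text
t 19.82 pos [545.4 210.  158.9] rot [-3.135 -0.     1.389] open 0.284 F [ 0.9  0.1 -0.3]
units [0.317 0.336 2.595] turn deg [-0.36 -0.01  0.25]
```

Request:
move_arm:
  series: "1 0.3 0.3 0 -0.3 0 0; 1 0 0.02 0.5 0 0 0; 1 0 0 0.6 0 0 0; 1 0 0 0.6 0 0 0; 1 0 0 0.3 0 0 0; 1 0 0 0 0 0 0"

```text
clock: 20.58
eef_pos: [566.1, 217.9, 77.2]
tcp_rot: [3.138, -0.001, 1.385]
contact_force: [-0.1, -0.2, 0.6]
opening: 0.279
```

```bash
python3 go.py b cone 55
```

```text
t 20.57 pos [566.1 217.9  77.2] rot [ 3.138e+00 -1.000e-03  1.385e+00] open 0.279 F [-0.1 -0.2  0.6]
units [ 0.028 -0.154  0.554] turn deg [ 0.19 -0.06  0.01]
```

Request:
move_arm:
  series: "1 0.03 -0.12 0.2 0 0 0; 1 0 0 0.2 0 0 0; 1 0 0 0.1 0 0 0; 1 0 0 0 0 0 0"

```text
clock: 21.08
eef_pos: [562.8, 220.5, 57.8]
tcp_rot: [3.136, -0.003, 1.385]
contact_force: [-0.7, -0.4, -0.1]
opening: 0.286
```

```bash
python3 go.py b cone 55;  python3 - <<'E'
from h import *
s=vision.grab_frame("side")[:,:,::-1]
cv2.imwrite("pics/c2.png",cv2.resize(s[170:310,180:320],None,fx=4,fy=4,interpolation=cv2.INTER_CUBIC))
E
```

```text
t 21.07 pos [562.8 220.5  57.8] rot [ 3.136e+00 -3.000e-03  1.385e+00] open 0.286 F [-0.7 -0.4 -0.1]
units [-0.019 -0.06   0.069] turn deg [ 0.34 -0.15 -0.01]
```

View pics/c2.png

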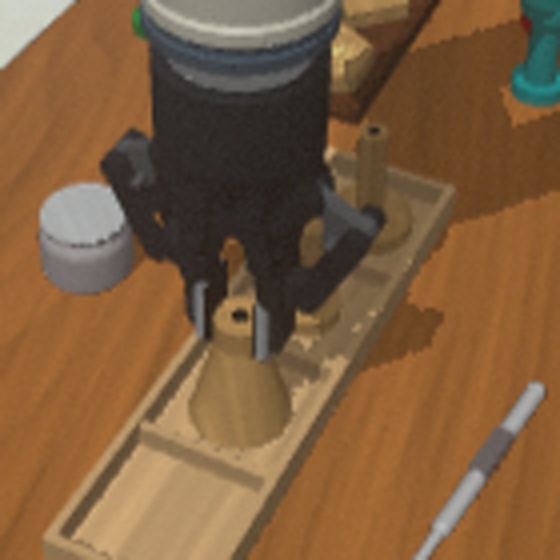

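The cone hangs upright in the third compartment (crop 240,390), about 2 mm above the floor. I'll lower it, release, and go to the squat bobbin.

Request:
move_arm:
  series: "1 0 -0.03 0.07 0 0 0; 1 0 0 0.02 0 0 0; 1 0 0 0 0 0 0"

```text
clock: 21.5
eef_pos: [562.6, 221.1, 55.7]
tcp_rot: [3.133, -0.004, 1.385]
contact_force: [0.1, 0.2, -1.1]
opening: 0.281
```

```bash
python3 go.py b cone 55
```

```text
t 21.50 pos [562.6 221.1  55.7] rot [ 3.133 -0.004  1.385] open 0.281 F [ 0.1  0.2 -1.1]
units [-0.033 -0.053  0.017] turn deg [ 0.47 -0.22 -0.01]
```

Request:
move_arm:
  series: "1 0 0 0.07 0 0 0; 1 0 0 0.03 0 0 0; 1 0 0 0 0 0 0"

```text
clock: 21.88
eef_pos: [563.2, 221.3, 55.8]
tcp_rot: [3.132, -0.005, 1.385]
contact_force: [0.2, -0.5, -0.3]
opening: 0.282
```

```bash
python3 go.py b cone 55
```

```text
t 21.88 pos [563.2 221.3  55.8] rot [ 3.132 -0.005  1.385] open 0.282 F [ 0.2 -0.5 -0.3]
units [-0.041 -0.067  0.02 ] turn deg [ 0.54 -0.27 -0.01]
```

Request:
move_arm:
  series: "1 0 -0.05 0.15 0.5 0 0; 1 0 0 0.1 0 0 0; 1 0 0 0.02 0 0 0"

```text
clock: 22.25
eef_pos: [565.0, 223.4, 54.0]
tcp_rot: [3.134, -0.009, 1.385]
contact_force: [0.4, 0.4, -1.1]
opening: 0.279
```

```bash
python3 go.py b cone 55
```

```text
t 22.25 pos [565.  223.4  54. ] rot [ 3.134 -0.009  1.385] open 0.279 F [ 0.4  0.4 -1.1]
units [-0.1   -0.101 -0.027] turn deg [ 0.42 -0.54 -0.01]
```

```bash
python3 - <<'E'
from h import *
s=vision.grab_frame("side")[:,:,::-1]
cv2.imwrite("pics/c3.png",cv2.resize(s[230:300,210:280],None,fx=7,fy=7,interpolation=cv2.INTER_CUBIC))
print(r.sense())
E
```

```text
{'clock': 22.3, 'qpos': array([0.37173305, 0.53551206, 1.80571117, 0.00561453, 0.78860159,
       0.55374321]), 'qvel': array([-0.00067751,  0.0182456 , -0.00272723, -0.01434917, -0.01322245,
       -0.00188522]), 'joint_efforts': array([-8.18186993e-03, -6.37395930e+01, -2.46141851e+01,  3.96955444e-02,
        1.66761987e-01,  2.71571545e-03]), 'eef_pos': array([565.34010006, 223.47741891,  53.66521312]), 'tcp_rot': array([ 3.13370872, -0.00961116,  1.38489015]), 'contact_force': array([ 0.35319548, -1.61478655,  5.93435293]), 'wrist_torque': array([-0.31343561,  0.08085031,  0.05936517]), 'opening': 0.28055647855572885}
```

View pics/c3.png

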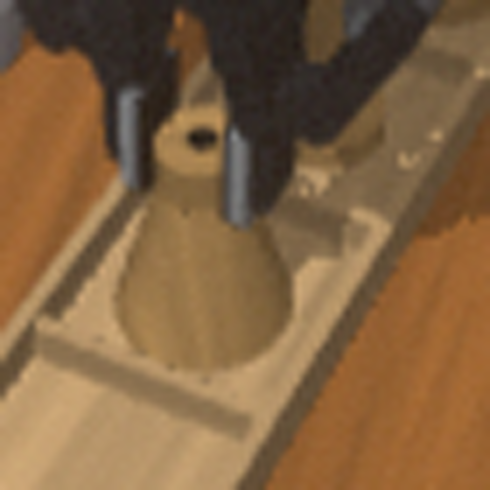

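Contact is now 5.9 N and the cone is upright, about 5 mm off centre, which is well inside the limit. Releasing.

Request:
move_arm:
  series: "-1 0 0 0 0 0 0; -1 0 0 0 0 0 0; -1 0 0 0 0 0 0; -1 0 0 0 0 0 0; -1 0 0 -0.6 0 0 0; -1 0 0 -0.9 0 0 0; -1 -0.1 0 -0.6 0.5 -0.5 0; -1 -0.6 0.1 0 0 0 0; -1 -0.95 0.17 0 0 0 0; -1 -0.95 0.17 0 0 0 0; -1 -0.95 0.17 0 0 0 0; -1 -0.95 0.17 0 0 0 0; -1 -0.95 0.17 0 0 0 0; -1 -0.95 0.17 0 0 0 0; -1 -0.95 0.17 0 0 0 0; -1 -0.95 0.17 0 0 0 0; -1 -0.95 0.17 0 0 0 0; -1 -0.95 0.17 0 0 0 0; -1 -0.95 0.17 0 0 0 0; -1 -0.95 0.17 0 0 0 0"

```text
clock: 24.8
eef_pos: [559.5, -281.7, 136.7]
tcp_rot: [-3.139, -0.0, 1.39]
contact_force: [1.2, 0.5, -0.1]
opening: 1.001
```

```bash
python3 go.py p squat 110
```

```text
t 24.80 pos [ 559.5 -281.7  136.7] rot [-3.139 -0.     1.39 ] open 1.001 F [ 1.2  0.5 -0.1]
units [-0.328 -0.12   0.669] turn deg [-0.14 -0.    0.26]
```

Request:
move_arm:
  series: "-1 -0.1 -0.1 0 0 0 0; -1 0 0 0 0 0 0; -1 0 0 0 0 0 0"

```text
clock: 25.18
eef_pos: [554.0, -286.0, 136.1]
tcp_rot: [-3.138, -0.0, 1.387]
contact_force: [-0.1, 0.0, 0.3]
opening: 1.001
```

```bash
python3 go.py p squat 40
```

```text
t 25.18 pos [ 554.  -286.   136.1] rot [-3.138 -0.     1.387] open 1.001 F [-0.1  0.   0.3]
units [-1.990e-01  1.000e-03  2.402e+00] turn deg [-0.19 -0.03  0.1 ]
```

Request:
move_arm:
  series: "-1 -0.19 0 0.2 0 0 0; -1 0 0 0.5 0 0 0; -1 0 0 0.5 0 0 0; -1 0 0 0.3 0 0 0; -1 0 0 0 0 0 0"

```text
clock: 25.8
eef_pos: [553.0, -291.4, 73.3]
tcp_rot: [-3.138, -0.001, 1.391]
contact_force: [0.6, -0.7, 0.1]
opening: 0.999
```

```bash
python3 go.py p squat 40
```

```text
t 25.80 pos [ 553.  -291.4   73.3] rot [-3.138e+00 -1.000e-03  1.391e+00] open 0.999 F [ 0.6 -0.7  0.1]
units [-0.059 -0.004  0.834] turn deg [-0.19 -0.03  0.35]
```

Request:
move_arm:
  series: "-1 -0.06 0 0.35 0 0 0.3; -1 0 0 0.3 0 0 0; -1 0 0 0.15 0 0 0; -1 0 0 0 0 0 0; 1 0 0 0 0 0 0; 1 0 0 0 0 0 0; 1 0 0 0 0 0 0; 1 0 0 0 0 0 0; 1 0 0 0 0 0 0"

```text
clock: 26.92
eef_pos: [553.8, -294.5, 41.1]
tcp_rot: [-3.141, 0.0, 1.386]
contact_force: [-0.5, 0.1, -0.4]
opening: 0.592
```

```bash
python3 go.py b squat 140
```

```text
t 26.93 pos [ 553.8 -294.5   41.1] rot [-3.141  0.     1.386] open 0.592 F [-0.5  0.1 -0.4]
units [14.578 -2.179 -2.478] turn deg [-0.01  0.02  0.04]
```

Request:
move_arm:
  series: "1 0 0 -0.5 0 0 0; 1 0 0 -0.9 0 0 0; 1 0.1 0 -0.9 0 0 0; 1 0.5 -0.1 -0.2 0 0 0; 1 0.9 -0.13 0 0 0 0; 1 0.9 -0.13 0 0 0 0; 1 0.9 -0.13 0 0 0 0; 1 0.9 -0.13 0 0 0 0; 1 0.9 -0.13 0 0 0 0; 1 0.9 -0.13 0 0 0 0; 1 0.9 -0.13 0 0 0 0; 1 0.9 -0.13 0 0 0 0; 1 0.9 -0.13 0 0 0 0; 1 0.9 -0.13 0 0 0 0; 1 0.9 -0.13 0 0 0 0; 1 0.9 -0.13 0 0 0 0; 1 0.9 -0.13 0 0 0 0; 1 0.9 -0.13 0 0 0 0; 1 0.5 -0.1 0 0 0 0; 1 0 0 0 0 0 0"

```text
clock: 29.42
eef_pos: [561.4, 287.9, 145.5]
tcp_rot: [-3.133, 0.002, 1.389]
contact_force: [0.1, -0.6, -0.2]
opening: 0.591
```

```bash
python3 go.py b squat 26
```

```text
t 29.43 pos [561.4 287.9 145.5] rot [-3.133e+00  2.000e-03  1.389e+00] open 0.591 F [ 0.1 -0.6 -0.2]
units [0.236 0.337 2.985] turn deg [-0.47  0.12  0.25]
```

Request:
move_arm:
  series: "1 0.22 0.3 0 -0.4 0 0; 1 0 0.02 0.5 0 0 0; 1 0 0 0.6 0 0 0; 1 0 0 0.6 0 0 0; 1 0 0 0.5 0 0 0; 1 0 0 0 0 0 0"

```text
clock: 30.18
eef_pos: [575.5, 287.9, 49.3]
tcp_rot: [-3.137, 0.006, 1.384]
contact_force: [0.5, 0.1, -0.4]
opening: 0.591
```

```bash
python3 go.py b squat 26
```

```text
t 30.18 pos [575.5 287.9  49.3] rot [-3.137  0.006  1.384] open 0.591 F [ 0.5  0.1 -0.4]
units [ 0.169 -0.03   0.582] turn deg [-0.24  0.35 -0.04]
```

Request:
move_arm:
  series: "1 0.16 -0.03 0.15 -0.2 0.3 0; 1 0 0 0.25 0 0 0; 1 0 0 0.1 0 0 0; 1 0 0 0 0 0 0"

```text
clock: 30.68
eef_pos: [576.3, 294.4, 28.9]
tcp_rot: [3.141, -0.0, 1.383]
contact_force: [-0.0, -0.4, -0.5]
opening: 0.592
```

```bash
python3 go.py b squat 26
```

```text
t 30.68 pos [576.3 294.4  28.9] rot [ 3.141 -0.     1.383] open 0.592 F [-0.  -0.4 -0.5]
units [ 0.002 -0.024  0.072] turn deg [ 0.04 -0.02 -0.1 ]
```

Request:
move_arm:
  series: "1 0 0 0.15 0 0 0; 1 0 0 0.08 0 0 0; 1 0 0 0 0 0 0"

```text
clock: 31.05
eef_pos: [577.9, 295.3, 25.8]
tcp_rot: [3.138, -0.002, 1.384]
contact_force: [-0.1, 0.6, -0.9]
opening: 0.589
```

```bash
python3 go.py b squat 26
```

```text
t 31.05 pos [577.9 295.3  25.8] rot [ 3.138e+00 -2.000e-03  1.384e+00] open 0.589 F [-0.1  0.6 -0.9]
units [-0.025 -0.06  -0.006] turn deg [ 0.21 -0.14 -0.06]
```

Request:
move_arm:
  series: "1 0 0 0.05 0 0 0; 1 0 0 0 0 0 0; -1 0 0 0 0 0 0; -1 0 0 0 0 0 0; -1 0 0 0 0 0 0; -1 0 0 0 0 0 0; -1 0 0 -0.5 0 0 0; -1 0 0 -0.9 0 0 0; -1 0 0 -0.9 0 0 0; -1 0 0 -0.9 0 0 0; -1 0.5 -0.9 -0.5 0 0 0; -1 0.5 -0.9 0 0 0 0; -1 0.5 -0.9 0 0 0 0; -1 0.5 -0.9 0 0 0 0; -1 0 0 0 0 0 0"

```text
clock: 32.92
eef_pos: [450.0, 404.6, 189.3]
tcp_rot: [3.129, -0.012, 1.382]
contact_force: [1.0, 0.1, 0.0]
opening: 0.998
```

```bash
python3 - <<'E'
from h import *
from go import PLACE
o=[]
for n,(a,b,c,d) in {"side":(165,335,185,315),"top":(160,260,80,250)}.items():
    s=np.ascontiguousarray(vision.grab_frame(n)[a:b,c:d,::-1]); o.append(cv2.resize(s,None,fx=530/(b-a) if n=="side" else 2.3,fy=530/(b-a) if n=="side" else 2.3,interpolation=cv2.INTER_CUBIC))
h=max(x.shape[0] for x in o)
cv2.imwrite("pics/f.png",np.hstack([cv2.copyMakeBorder(x,0,h-x.shape[0],0,0,0) for x in o])); print([x.shape for x in o])
for k,H in dict(quill=75,tall=79,cone=71,squat=53).items():
    X=[*PLACE[k],H]; q=proj("top",X)[0]; s=proj("side",X)[0]
    print(k,'centred top would be at: top panel',((q-[80,160])*2.3+[o[0].shape[1],0]).round(0),'side panel',((s-[185,165])*530/170).round(0))
E
```

```text
[(530, 405, 3), (230, 391, 3)]
quill centred top would be at: top panel [716. 140.] side panel [272. 118.]
tall centred top would be at: top panel [629. 124.] side panel [226. 179.]
cone centred top would be at: top panel [544. 109.] side panel [173. 264.]
squat centred top would be at: top panel [464.  95.] side panel [113. 373.]
```

View pics/f.png

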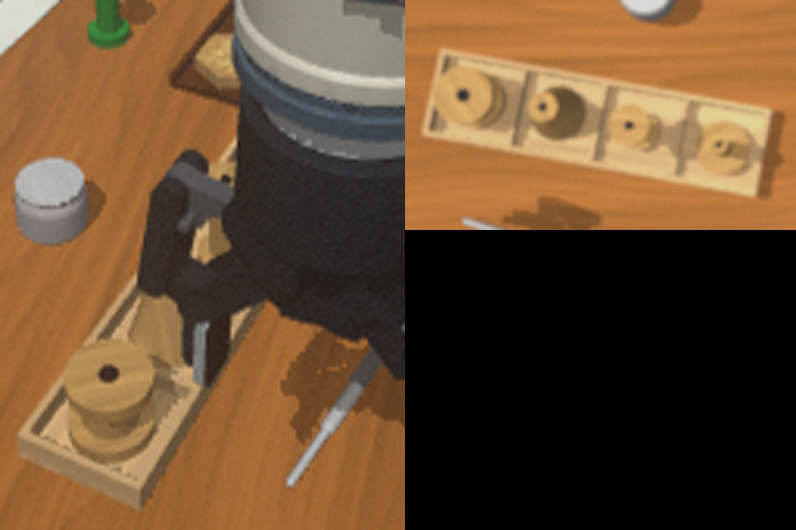

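Seen from the top, the four dots are at (463,95), (543,107), (629,126) and about (719,147). The centred positions are (464,95), (544,109), (629,124) and (716,140), so all are within a few mm. They read as upright, in reversed order, and the gripper is clear. Handing in.

```bash
python3 -c "
from rig import r
print(r.sense()['clock'],r.sense()['contact_force']); print(r.sign_off())"
```

```text
33.025 [-0.24000108 -1.02193257 -1.23386043]
the job is handed in; nothing more can be done
None
```

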